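# Let the sun blind down on its ratchet winch

### The arm

A 6-joint arm with a two-finger parallel gripper is mounted at the origin on the work surface. World frame = base frame: x ahead of the robot, y to its left, z up, the work surface at z = 0. Lengths are in mm, angles in degrees, forces in N, time in s.
With the tool pointing down it reaches from about 300 to 850 mm from the base axis. Payload 4.2 kg.
Tool frame: the origin (TCP) lies at the very end of the fingers, on their centre line; the grasp point (between the pads) lies 19 mm behind it; z points along the fingers, y is the line along which they close (so a half turn about z gives the same grasp; the last joint's range is limited). The gripper opens to 91 mm and grips with 3 to 60 N. Pads are 32 mm wide; open, the fingers measure 118 mm over their backs; the gripper's body (76 mm by 178 mm) begins 60 mm behind the grasp point.
Start: joints at [72.766, 18.312, 89.639, -0, 72.044, -1.146], TCP at [159.348, 552.496, 213.976] pointing down, gripper open.
Joint ranges: [-177.97, 177.97], [-48.28, 115.42], [12.27, 149.76], [-77.06, 257.06], [2.81, 150.46], [-146.56, 146.56]. Speed limits (degrees/s): [147.25, 147.25, 180, 180, 180, 180].

### API

Orientations are given as [roll, pitch, yaw] about the fixed x, y, z axes, in that order (R = Rz(yaw) Ry(pitch) Rx(roll)).
In Python, from workcell import * gives the robot as it stands.
- The arm moves only by the tool move_arm, never from a script. Its argument "motion" is a list of rows, each a list of 3 entries, a list of its own where there are three numbers: the finger opening in mm, from 0 to 91.2, then the shift along the world's x, y, z in units of 25 mm (1.0 is 25 mm), then the turn, a rotation vector about the world's x, y, z in units of 4 degrees (1.0 is 4 degrees). In form: [[grip, [x, y, z], [ax, ay, az]], ...]. A call has 1 to 20 rows; each row shifts and turns the commanded pose from where the row before left it; what a row does not reach is not made up. A row lasts 1/12 s, in which the tool goes at most 41.7 mm and 7.16 degrees, less where a joint would pass 70% of its speed; a pose out of reach is approached as far as the arm can. A call with a number of a shift or a turn outside -1 to 1 is refused whole. A call with a gripper value outside its range is refused whole. The fingers move at their own pace and stop on an object; "grip_force" is the grip in N (left out, the last holds). Time passes only in rows, so rows that do not move let the fingers close. It gives the time, the measured TCP pose, the force, the opening and the grip force at its end, in the units of the state.
- state(): the state, without advancing time (a new reading comes with each control period).
- grab_frame(name): name is "scene" or "top" or "wrist"; returns the picture (400x640x3 uint8, blue, green, red); there is no depth.
- camera_info(name): a dict with "fx", "fy", "cx", "cy" (pixels), "rvec" (rotation vector, rad) and "tvec" (3), from world to camera coordinates, as OpenCV has them. Camera axes: x right, y down, z forward; pixel columns grow to the right and rows downward; lengths in mm; the calibration is good to about 2 mm. A picture is of the moment at which its call begins: read the wrist's pose just before it. camera_info takes no time and is no camera call; for the wrist camera it gives the pose at the moment of the call.
- job_done(): hands the job in; it is judged then, once.
The state is a dict: "time_s": time; "qpos": joint angles; "qvel": joint speeds; "effort": joint torques, N m; "ee_pos": TCP position; "ee_rot": TCP orientation; "force": force on the tool from outside, world axes, zero at the start; "torque": the same for the moment, N m; "gripper_width": finger opening in mm; "gripper_force": force on a finger pad.
Only numpy, scipy, OpenCV 4.12 (cv2) and the standard library are available. Lean on these libraries where they do the work, as an engineer would, in place of code of your own. Each camera call takes 0.05 s, during which the arm holds its last target. There are 200 camera calls.

### The job

Let the stall's sun blind all the way down with the green hand winch: throw the yellow pawl lever over to release, wind the red-knobbed crank on just enough for the pawl to spring clear, then ease the drum back by the crank until its dog rests on the stop block, and let go. Keep the crank in hand so that the drum never turns faster than a quarter turn a second, bring the dog onto the stop gently, wind on by less than one tooth, and leave everything else on the counter where it is.

Things in the scene. Friction and masses are not known exactly. Their poses are not given: they have to be found in the camera images.
- winch: Green hand winch bolted to the counter; a shaft through the counter joins it to the stall's sun blind. Round base 200 wide, 12 thick; origin on the vertical drum axis at counter level, z up. In its frame, (0, 94) in x, y is the pivot of both lever and pawl, which lie on its +y side. Only the knob and the lever's peg stand taller than 96.
- drum (a joint): Blue drum with 12-tooth ratchet wheel (124 wide, 60 to 74 high), crank and yellow dog, rad: about 0 at the start, grows as it runs back (clockwise from above), falls as it is wound on. The blind pulls it clockwise, 8 N at the knob at 0, falling to 5 N; let go with the pawl off it runs away at once. Home, with the dog on the stop block, is somewhere from 0.9 to 2.1.
- knob_mid (a point): Middle of the upright red crank knob, 118 above the counter: a cylinder 22 across, from 92 to 145 high, that spins freely on the end of the crank, 85 from the drum axis. Its crank arm is 18 wide with its top 90 above the counter.
- crank_knob: The same red crank knob as a solid; origin on its own upright axis, at counter level; it spins freely.
- lever (a joint): Turning of the yellow pawl lever about its pivot, rad: 0 = pawl sprung into the wheel (as at the start), 0.8 = thrown over to release, its end stop. It grows clockwise from above, so the peg is pushed towards the winch's +x. It stays where it is put; about 3 to 6 N at the peg moves it.
- lever_peg (a point): Point on the black upright peg of the lever, 105 above the counter; the peg is 14 across, from 80 to 125 high, 50 from the lever's pivot.
- pawl_tip (a point): Tip of the brass pawl, 67 high, 40 from its pivot: about 58 from the drum axis when in the wheel, over 70 when clear. The lever moves it through a spring: with the lever at release, the loaded tooth still traps it until the drum is wound on (anticlockwise) by some 0.1 to 0.2 rad; then it springs clear by itself and stays clear.
- stop_dog: Yellow dog 28 x 10 x 20 standing out from the foot of the drum, turning with it, 54 to 82 from the axis, 18 to 38 above the counter; origin on the drum axis at counter level, its x axis points out along the dog.
- stop_rail: Steel rail round the right rim of the base; origin on the drum axis at counter level, axes as the winch's. It carries a yellow stop block with a black rubber buffer, clamped at a different place along it each time (not reported: see it, or feel it through the crank). The dog meets the rubber, which gives about 2 mm per 10 N, from its anticlockwise side.
- praline_box: Closed wine-red box 100 x 70 x 32, loose; a bystander; origin under its centre.
- weight: Brass scale weight, 42 wide, 46 tall, loose; a bystander; origin under its centre.
- bowl: Steel bowl 120 wide, 60 tall, loose; a bystander; origin under its centre.
- jar_dark: Dark jar with brass cap, 72 wide, 100 tall, loose; a bystander; origin under its centre.
- jar_cream: Cream jar with brass cap, 72 wide, 100 tall, loose; a bystander; origin under its centre.
- scoop: Steel scoop 90 x 60 x 35 with a wooden handle to its -x, loose; a bystander; origin under its centre.
- card_stand: Blank price card in a wooden foot 30 x 80, 74 tall, loose; a bystander; origin under its centre.

How it is judged (in metres and radians):
On the way, in this order (a step that is already met when the one before it is completed fails the run):
1. the lever is thrown to release while the drum is still held up (value of joint lever above 0.65 rad and value of joint drum below 0.15 rad), for 0.1 s.
2. the pawl has sprung clear of the wheel (horizontal distance between pawl_tip and winch above 0.068 m), for 0.2 s.
3. the crank, still in the fingers, has brought the dog onto the stop block (contact force between stop_dog and stop_rail above 1 N and contact force between the fingers and crank_knob above 1 N), for 0.2 s.
At the end, for the whole second after the job is handed in: The drum is at rest (under 0.05 rad/s) with its dog bearing on the stop block (over 1.5 N), the lever is still at release (over 0.65) and the pawl clear of the wheel (tip more than 68 mm from the axis) (contact force between stop_dog and stop_rail above 1.5 N and value of joint drum above 0.8 rad and velocity of joint drum between -0.05 and 0.05 rad/s and horizontal distance between pawl_tip and winch above 0.068 m and value of joint lever above 0.65 rad); the robot touches nothing.
It fails at once if the drum turns faster than 2 rad/s (velocity of joint drum above 2 rad/s or velocity of joint drum below -2 rad/s).
It fails at once if the dog is driven onto the stop with more than 40 N (contact force between stop_dog and stop_rail above 40 N).
It fails at once if the drum is wound on by more than about one tooth (0.5 rad) (value of joint drum below -0.5 rad).
It fails at once if a bystander is moved more than 20 mm (distance of any of praline_box, weight, bowl, jar_dark, jar_cream, scoop, card_stand from where it was at the start of the episode above 0.02 m).
It also fails if it takes over 72 s, if anything falls off the work surface, if the arm or the gripper's body presses on something with over 40 N, if the wrist force passes 120 N, or if a joint passes its speed limit or range.

## Working session

There is one attempt and no reset: what is moved stays moved. The work goes in short steps, Python scripts to look and compute and a tool call to move; the robot and the scene stay as the last step left them, time stands still between calls to the robot, and variables do not carry over. Pictures are saved under pics/ and viewed, at most 10 in all, crops included, and the job is handed in when it is done.

Besides the shell and the picture viewer there is one more tool, called after "Request:" as name(argument=value, ...), one argument or row to a line, values as JSON. move_arm: Moves the arm, as the interface text tells. Shifts and turns lie within -1 to 1; 1 stands for 25 mm of shift or 4 degrees of turn. Its arguments: {"type":"object","properties":{"motion":{"type":"array","items":{"type":"array"}},"grip_force":{"type":"number"}},"required":["motion"]}

```bash
mkdir -p pics; cat > h.py <<'E'
from workcell import *
import numpy as np, cv2
def cam(n):
    c=camera_info(n);R=cv2.Rodrigues(np.array(c["rvec"],float))[0];t=np.array(c["tvec"],float).ravel()
    return c,R,-R.T@t
def ray(ci,u,v):
    c,R,o=ci; d=R.T@np.array([(u-c["cx"])/c["fx"],(v-c["cy"])/c["fy"],1]); return o,d/np.linalg.norm(d)
def onz(ci,u,v,z):
    o,d=ray(ci,u,v); return o+d*(z-o[2])/d[2]
def tri(a,b):
    (o1,d1),(o2,d2)=a,b
    s=np.linalg.lstsq(np.stack([d1,-d2],1),o2-o1,rcond=None)[0]
    p,q=o1+s[0]*d1,o2+s[1]*d2; return (p+q)/2,np.linalg.norm(p-q)
def mask(im,name):
    h=cv2.cvtColor(im,cv2.COLOR_BGR2HSV)
    r={'red':[((0,150,90),(8,255,255)),((172,150,90),(180,255,255))],'yellow':[((20,130,90),(34,255,255))],'green':[((40,80,30),(85,255,255))],'blue':[((95,100,40),(130,255,255))]}[name]
    return sum(cv2.inRange(h,np.array(a),np.array(b)) for a,b in r)
def blobs(im,name,amin=15):
    n,l,s,c=cv2.connectedComponentsWithStats(mask(im,name))
    return [(s[i].tolist(),c[i].round(1).tolist()) for i in range(1,n) if s[i][4]>=amin]
E
python3 - <<'E'
from h import *
print(state())
for n in("scene","top"):
    im=grab_frame(n);cv2.imwrite(f"pics/{n}0.png",im);print(n,cam(n)[2])
    for k in('red','yellow','green','blue'):print(k,blobs(im,k))
E
```

```text
{'time_s': 0.0, 'qpos': array([ 7.27673875e+01,  1.83533145e+01,  8.97071816e+01, -1.40110448e-03,
        7.20428763e+01, -1.14590140e+00]), 'qvel': array([-0.0770646 , -0.13528346, -0.01842841,  0.00688645,  0.02583573,
        0.07326246]), 'effort': array([ 1.38530289e-03, -4.12476289e+01, -2.31965178e+01,  7.27747497e-02,
        4.56528284e-02, -1.47211172e-04]), 'ee_pos': array([159.18466441, 552.00026238, 213.09824674]), 'ee_rot': array([-1.79896622e+02, -7.35476325e-04,  1.63913721e+02]), 'force': array([ 0.57399832, -0.01385023,  0.04592842]), 'torque': array([ 0.00466927, -0.01580671,  0.00502589]), 'gripper_force': 0.0, 'gripper_width': 90.94869879870103}
scene [1258.20256167  176.66144722 1179.93755939]
red [([199, 21, 5, 7, 15], [200.9, 24.1]), ([281, 181, 36, 33, 621], [299.0, 197.0]), ([354, 231, 8, 17, 113], [357.5, 239.1])]
yellow [([175, 203, 24, 20, 349], [186.7, 212.4]), ([325, 219, 9, 11, 75], [329.6, 223.9]), ([385, 227, 30, 13, 168], [398.8, 233.0]), ([477, 241, 25, 22, 393], [489.1, 251.5]), ([365, 246, 6, 11, 51], [367.4, 251.1]), ([358, 279, 15, 14, 126], [365.9, 285.9])]
green [([385, 214, 6, 14, 41], [387.2, 220.0]), ([325, 219, 77, 47, 1013], [365.2, 248.6])]
blue []
top [ 381.72478419  -12.17445406 1269.45381228]
red [([281, 151, 8, 12, 57], [284.2, 155.5]), ([343, 191, 28, 35, 610], [356.9, 208.9])]
yellow [([246, 181, 16, 9, 74], [255.2, 184.8]), ([318, 185, 6, 7, 28], [320.2, 188.2])]
green [([290, 161, 34, 25, 98], [308.8, 169.5]), ([260, 163, 24, 27, 216], [270.3, 175.0]), ([252, 168, 73, 59, 1152], [289.4, 205.8])]
blue []
```

View pics/top0.png

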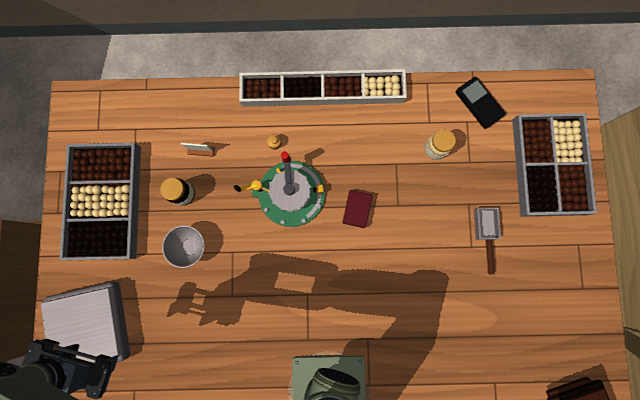

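View pics/scene0.png

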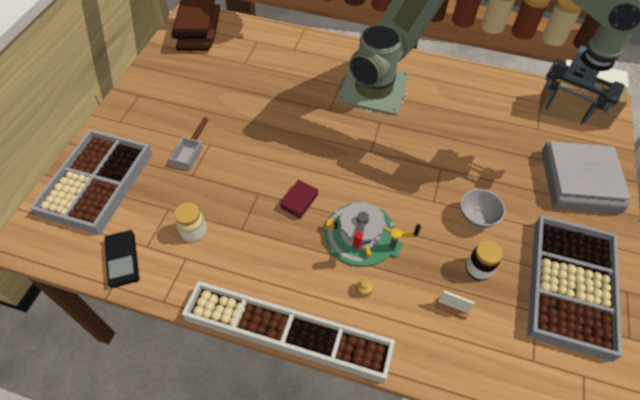

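The top view shows the winch at about (291,193), with the knob at (285,155) pointing away from the robot. The peg is at (237,188), the lever pivot at (256,185) and the stop block at (320,188). In the scene view the knob is at (357,239), the peg at (417,230), the dog at (367,251) and the stop block at (330,224).

```bash
python3 - <<'E'
from h import *
T,S=cam("top"),cam("scene")
print(T[0],S[0]["fx"])
for n,a,b in[("knob",(284.7,157),(357.5,239.1)),("knobtop",(284.5,154.5),(358,234)),("peg",(237.5,188),(417.3,230)),("stop",(320.2,188.2),(329.6,223.9)),("weight",(274,140),(365.5,284)),("jar",(172,189),(488,250)),("hub",(290,187.5),(362,218))]:
    p,e=tri(ray(T,*a),ray(S,*b));print(n,p.round(1),round(e,1))
im=grab_frame("top");m=mask(im,'green');m[:, :245]=0;m[:,335:]=0;m[:155]=0;m[235:]=0
pts=cv2.findNonZero(m);h=cv2.convexHull(pts)
P=np.array([onz(T,*q[0],12)[:2] for q in h],np.float32);(c,r)=cv2.minEnclosingCircle(P);print(c,r)
print("peg105",onz(T,237.5,188,115),"dog?",onz(S,367.4,251.1,28),"pivot",onz(T,256,185,80))
E
```

```text
{'fx': 426.6134238251898, 'fy': 426.6134238251898, 'cx': 327.94357121765233, 'cy': 197.33199347040892, 'rvec': array([ 2.12338169, -2.1716738 ,  0.14486028]), 'tvec': array([   3.32606721,  553.68585222, 1204.489902  ])} 491.1439845843007
knob [657.1 105.6 122. ] 3.4
knobtop [657.8 104.2 147.5] 1.8
peg [576.2 240.8 104.3] 0.6
stop [582.4  13.   30.2] 0.1
weight [729.  148.6  38.4] 2.6
jar [578.1 421.4 102.4] 2.9
hub [576.2  96.7  92.1] 1.0
(572.8623657226562, 109.45216369628906) 107.7479248046875
peg105 [574.45781988 238.23071841 115.        ] dog? [631.34444909 131.59311724  28.        ] pivot [587.69576173 193.49318313  80.        ]
```

Request:
move_arm(
  motion=[
    [0, [0.76, -0.72, 0.05], [0, 0, 0.224]],
    [0, [0.76, -0.72, 0.05], [0, 0, 0.224]],
    [0, [0.76, -0.72, 0.05], [0, 0, 0.224]],
    [0, [0.76, -0.72, 0.05], [0, 0, 0.224]],
    [0, [0.76, -0.72, 0.05], [0, 0, 0.224]],
    [0, [0.76, -0.72, 0.05], [0, 0, 0.224]],
    [0, [0.76, -0.72, 0.05], [0, 0, 0.224]],
    [0, [0.76, -0.72, 0.05], [0, 0, 0.224]],
    [0, [0.76, -0.72, 0.05], [0, 0, 0.224]],
    [0, [0.76, -0.72, 0.05], [0, 0, 0.224]],
    [0, [0.76, -0.72, 0.05], [0, 0, 0.224]],
    [0, [0.76, -0.72, 0.05], [0, 0, 0.224]],
    [0, [0.76, -0.72, 0.05], [0, 0, 0.224]],
    [0, [0.76, -0.72, 0.05], [0, 0, 0.224]],
    [0, [0.76, -0.72, 0.05], [0, 0, 0.224]],
    [0, [0.76, -0.72, 0.05], [0, 0, 0.224]],
    [0, [0.76, -0.72, 0.05], [0, 0, 0.224]],
    [0, [0.76, -0.72, 0.05], [0, 0, 0.224]],
    [0, [0, 0, 0], [0, 0, 0]],
    [0, [0, 0, 0], [0, 0, 0]],
  ],
)

```text
time_s: 1.82
ee_pos: [501.7, 227.7, 236.0]
ee_rot: [180.0, -0.1, 179.9]
force: [-0.3, 0.6, -0.3]
gripper_width: 0.5
gripper_force: 0.0
```

```bash
python3 - <<'E'
from h import *
c=cam("wrist");print(c[0],c[2]);im=grab_frame("wrist");cv2.imwrite("pics/w1.png",im)
for k in('red','yellow'):print(k,blobs(im,k,60))
E
```

```text
{'fx': 288.76775028579334, 'fy': 288.76775028579334, 'cx': 320.7018223386366, 'cy': 200.6973702775315, 'rvec': array([-2.0776055 , -2.07404306, -0.28528967]), 'tvec': array([-229.48518651, -518.60655986,  276.9769016 ])} [425.24067226 228.49215113 406.56380349]
red [([57, 154, 24, 62, 472], [65.8, 181.7]), ([212, 305, 19, 14, 190], [222.2, 312.7])]
yellow [([159, 227, 13, 18, 182], [165.4, 235.9]), ([129, 316, 289, 18, 3164], [282.0, 326.5])]
```

View pics/w1.png

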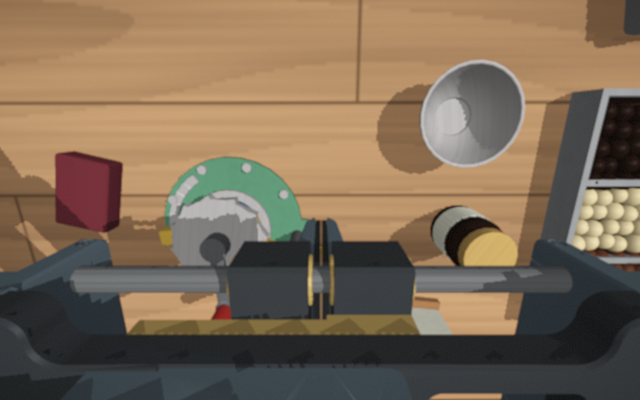

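Request:
move_arm(
  motion=[
    [0, [0.33, 0.09, 0], [0, 0, 0]],
    [0, [0.33, 0.09, -0.5], [0, 0, 0]],
    [0, [0.33, 0.09, -0.9], [0, 0, 0]],
    [0, [0.33, 0.09, -0.9], [0, 0, 0]],
    [0, [0, 0, -0.9], [0, 0, 0]],
    [0, [0, 0, -0.9], [0, 0, 0]],
    [0, [0, 0, -0.9], [0, 0, 0]],
    [0, [0, 0, -0.4], [0, 0, 0]],
    [0, [0, 0, 0], [0, 0, 0]],
    [0, [0, 0, 0], [0, 0, 0]],
  ],
)

```text
time_s: 2.7
ee_pos: [534.4, 238.1, 101.2]
ee_rot: [-180.0, -0.0, -179.9]
force: [-0.2, 0.4, 0.2]
gripper_width: 0.3
gripper_force: 0.0
```

```bash
python3 - <<'E'
from h import *
print(state()["force"])
im=grab_frame("scene")[170:300,270:470];cv2.imwrite("pics/s1.png",cv2.resize(im,None,fx=4,fy=4,interpolation=cv2.INTER_CUBIC))
E
```

```text
[-0.22212078  0.44331484  0.2312306 ]
```

View pics/s1.png

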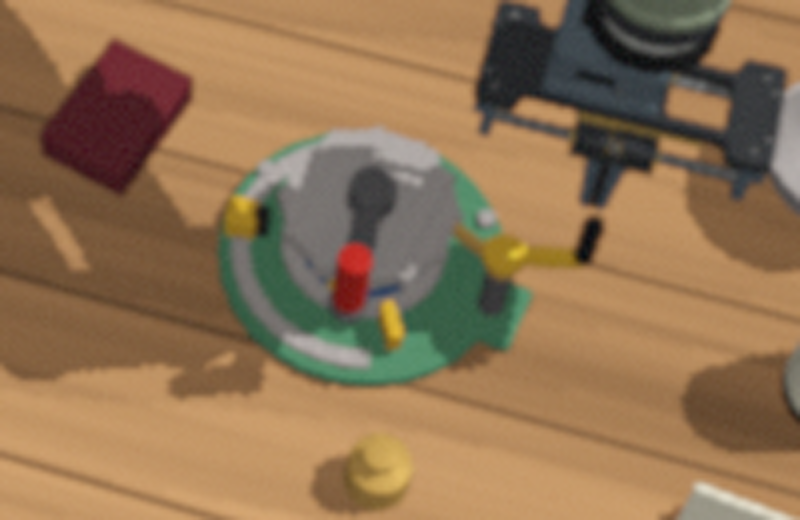

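The close-up shows the closed fingers at (600,190), just behind the black peg at (590,240). The lever pivot is at (505,255), the dog at (390,325), and the stop's rubber face at (262,220).

Request:
move_arm(
  motion=[
    [0, [0.35, 0, 0], [0, 0, 0]],
    [0, [0.3, 0, 0], [0, 0, 0]],
    [0, [0.25, 0, 0], [0, 0, 0]],
    [0, [0.25, 0, 0], [0, 0, 0]],
    [0, [0.25, 0, 0], [0, 0, 0]],
    [0, [0.25, 0, 0], [0, 0, 0]],
    [0, [0.2, 0, 0], [0, 0, 0]],
    [0, [0, 0, 0], [0, 0, 0]],
  ],
)

```text
time_s: 3.42
ee_pos: [581.4, 237.4, 101.8]
ee_rot: [180.0, 0.0, -180.0]
force: [-2.2, 0.6, 1.3]
gripper_width: 0.7
gripper_force: 1.1
```

Request:
move_arm(
  motion=[
    [0, [0.12, 0, 0], [0, 0, 0]],
    [0, [0.12, 0, 0], [0, 0, 0]],
    [0, [0.12, 0, 0], [0, 0, 0]],
    [0, [0, 0, 0], [0, 0, 0]],
  ],
)

```text
time_s: 3.75
ee_pos: [589.2, 236.8, 101.2]
ee_rot: [-179.9, -0.1, -180.0]
force: [-4.6, -1.0, 1.2]
gripper_width: 0.2
gripper_force: 2.6
```

Request:
move_arm(
  motion=[
    [0, [0.12, 0, 0], [0, 0, 0]],
    [0, [0.12, 0, 0], [0, 0, 0]],
    [0, [0, 0, 0], [0, 0, 0]],
  ],
)

```text
time_s: 4.0
ee_pos: [592.2, 235.6, 101.1]
ee_rot: [-179.8, -0.5, -180.0]
force: [-11.4, -4.1, 5.9]
gripper_width: 0.5
gripper_force: 6.4
```

```bash
python3 - <<'E'
from h import *
im=grab_frame("scene")[170:300,270:470];cv2.imwrite("pics/s2.png",cv2.resize(im,None,fx=4,fy=4,interpolation=cv2.INTER_CUBIC))
E
```

```text
(no output)
```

View pics/s2.png

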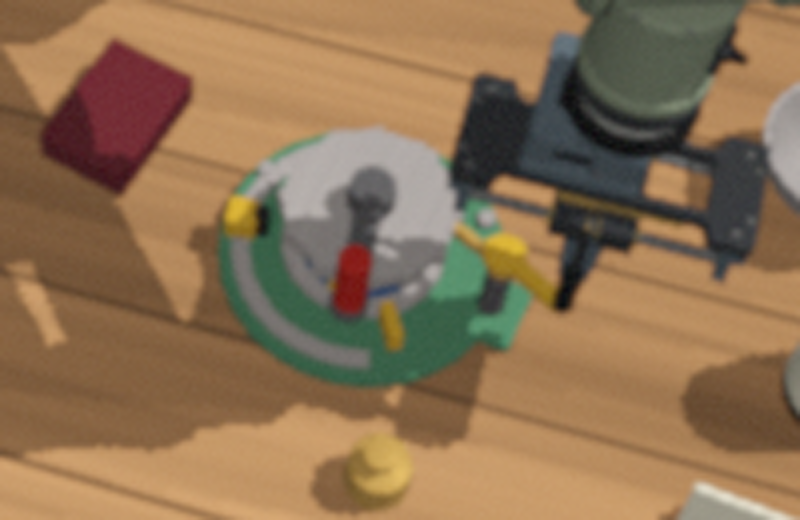

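The lever now points down-right against its end stop: the peg is at (565,300) and the force has jumped to 11 N. Next I retreat and go to the knob.

Request:
move_arm(
  motion=[
    [0, [-0.5, 0, 0], [0, 0, 0]],
    [0, [-0.4, 0, 0.4], [0, 0, 0]],
    [0, [0, 0, 0.9], [0, 0, 0]],
    [0, [0, 0, 0.9], [0, 0, 0]],
    [0, [0, 0, 0.9], [0, 0, 0]],
    [0, [0, 0, 0.7], [0, 0, 0]],
    [55, [0.7, -0.9, 0], [0, 0, 0]],
    [55, [0.7, -0.9, 0], [0, 0, 0]],
    [55, [0.7, -0.9, 0], [0, 0, 0]],
    [55, [0.7, -0.9, 0], [0, 0, 0]],
    [55, [0.7, -0.9, 0], [0, 0, 0]],
    [55, [0, -0.7, 0], [0, 0, 0]],
    [55, [0, 0, 0], [0, 0, 0]],
    [55, [0, 0, 0], [0, 0, 0]],
    [55, [0, 0, 0], [0, 0, 0]],
  ],
)

```text
time_s: 5.3
ee_pos: [660.9, 108.2, 197.3]
ee_rot: [179.9, 0.1, -179.9]
force: [1.0, 0.2, -0.4]
gripper_width: 54.2
gripper_force: 0.0
```

```bash
python3 - <<'E'
from h import *
im=grab_frame("scene")
S=cam("scene")
for k in('red','yellow'):print(k,[b for b in blobs(im,k,20) if 310<b[1][0]<440])
for u,v in [(335.5,224.5),(367.5,251.2),(330,224)]: print(onz(S,u,v,28))
im=im[140:300,250:470];cv2.imwrite("pics/s3.png",cv2.resize(im,None,fx=3.5,fy=3.5,interpolation=cv2.INTER_CUBIC))
E
```

```text
red [([354, 231, 8, 17, 115], [357.6, 239.2])]
yellow [([379, 194, 12, 6, 23], [384.7, 196.0]), ([325, 219, 10, 10, 75], [329.6, 223.7]), ([385, 227, 25, 19, 175], [397.9, 235.5]), ([365, 246, 6, 11, 49], [367.5, 251.0]), ([359, 279, 13, 15, 135], [365.7, 285.9])]
[578.07998558  28.55989388  28.        ]
[631.55377261 131.91710409  28.        ]
[581.08663122  13.76769902  28.        ]
```

View pics/s3.png

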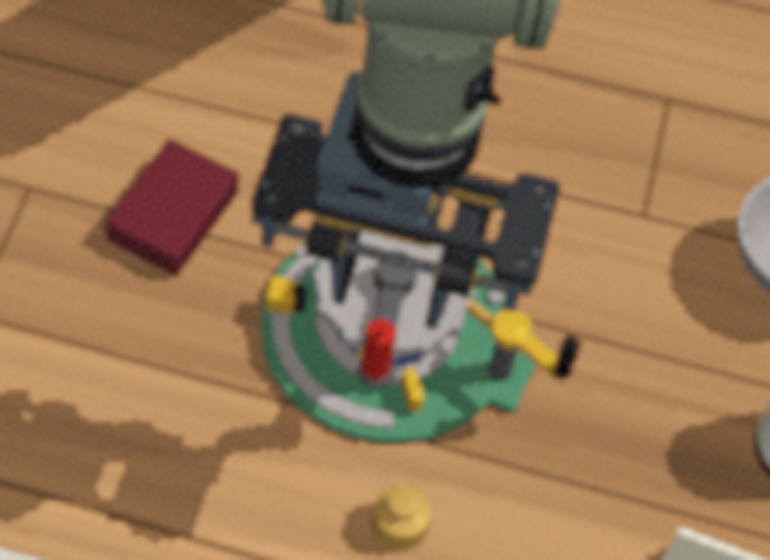

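The lever stays thrown over, and the open fingers stand above and on either side of the knob at (378,350). I'll descend and grip.

Request:
move_arm(
  motion=[
    [55, [-0.12, -0.12, -0.5], [0, 0, 0]],
    [55, [0, 0, -0.8], [0, 0, 0]],
    [55, [0, 0, -0.8], [0, 0, 0]],
    [55, [0, 0, -0.8], [0, 0, 0]],
    [55, [0, 0, -0.8], [0, 0, 0]],
    [55, [0, 0, -0.2], [0, 0, 0]],
    [55, [0, 0, 0], [0, 0, 0]],
    [15, [0, 0, 0], [0, 0, 0]],
    [15, [0, 0, 0], [0, 0, 0]],
    [15, [0, 0, 0], [0, 0, 0]],
    [15, [0, 0, 0], [0, 0, 0]],
    [15, [0, 0, 0], [0, 0, 0]],
    [15, [0, 0, 0], [0, 0, 0]],
  ],
  grip_force=40,
)

```text
time_s: 6.43
ee_pos: [658.0, 104.9, 99.8]
ee_rot: [179.9, 0.1, -180.0]
force: [-1.3, 0.4, 2.6]
gripper_width: 21.6
gripper_force: 40.0
```

Request:
move_arm(
  motion=[
    [15, [-0.01, 0.12, 0], [0, 0, 0]],
    [15, [-0.015, 0.12, 0], [0, 0, 0]],
    [15, [-0.02, 0.12, 0], [0, 0, 0]],
    [15, [-0.03, 0.12, 0], [0, 0, 0]],
    [15, [-0.035, 0.12, 0], [0, 0, 0]],
    [15, [-0.04, 0.12, 0], [0, 0, 0]],
    [15, [0, 0, 0], [0, 0, 0]],
    [15, [0, 0, 0], [0, 0, 0]],
    [15, [0, 0, 0], [0, 0, 0]],
  ],
)

```text
time_s: 7.18
ee_pos: [655.7, 120.3, 99.8]
ee_rot: [-179.8, 0.2, -179.9]
force: [3.2, -6.8, 3.2]
gripper_width: 21.3
gripper_force: 40.0
```

```bash
python3 - <<'E'
from h import *
im=grab_frame("top")
im=im[130:235,210:350];cv2.imwrite("pics/t3.png",cv2.resize(im,None,fx=5,fy=5,interpolation=cv2.INTER_CUBIC))
im=grab_frame("scene")[180:290,300:440]
cv2.imwrite("pics/s4.png",cv2.resize(im,None,fx=5,fy=5,interpolation=cv2.INTER_CUBIC))
E
```

```text
(no output)
```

View pics/s4.png

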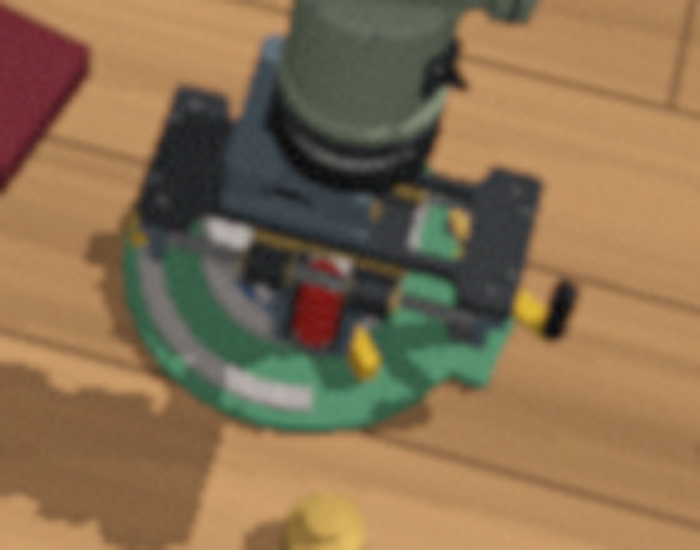

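The crank is wound on and held. The brass pawl tip shows at crop (455,222). I'll check its distance from the axis.

```bash
python3 - <<'E'
from h import *
S=cam("scene")
for n,u,v in[("now",300+455/5,180+210/5),("now2",300+462/5,180+238/5),("s3",250+470/3.5,140+304/3.5)]:
    p=onz(S,u,v,70);print(n,p,np.hypot(p[0]-575,p[1]-97.5))
E
```

```text
now [551.13553709 172.02427558  70.        ] 78.25203026198355
now2 [566.89182136 179.24100293  70.        ] 82.14215800031363
s3 [571.11510232 158.36008111  70.        ] 60.983947912308835
```

View pics/t3.png

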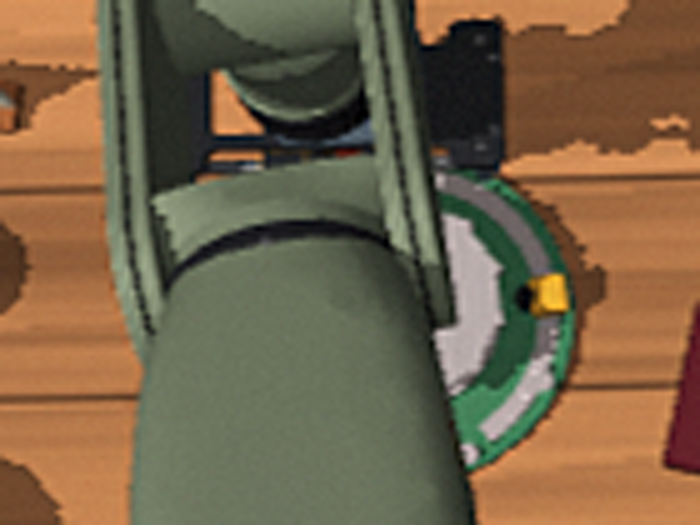

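The pawl tip moved from 61 mm to 78 mm from the axis, so it has sprung clear. The stop's buffer is at crop (523,297), which makes home about 1.9 rad. I'll ease the drum back along the arc.

Request:
move_arm(
  motion=[
    [15, [0.02, -0.07, 0], [0, 0, 0]],
    [15, [0.03, -0.14, 0], [0, 0, 0]],
    [15, [0.025, -0.14, 0], [0, 0, 0]],
    [15, [0.02, -0.14, 0], [0, 0, 0]],
    [15, [0.013, -0.14, 0], [0, 0, 0]],
    [15, [0.007, -0.14, 0], [0, 0, 0]],
    [15, [0, -0.14, 0], [0, 0, 0]],
    [15, [-0.005, -0.14, 0], [0, 0, 0]],
    [15, [-0.01, -0.14, 0], [0, 0, 0]],
    [15, [-0.017, -0.14, 0], [0, 0, 0]],
    [15, [-0.023, -0.14, 0], [0, 0, 0]],
    [15, [-0.03, -0.14, 0], [0, 0, 0]],
    [15, [-0.034, -0.14, 0], [0, 0, 0]],
    [15, [-0.04, -0.137, 0], [0, 0, 0]],
    [15, [-0.046, -0.135, 0], [0, 0, 0]],
    [15, [-0.05, -0.133, 0], [0, 0, 0]],
    [15, [-0.057, -0.13, 0], [0, 0, 0]],
    [15, [-0.062, -0.128, 0], [0, 0, 0]],
    [15, [-0.068, -0.125, 0], [0, 0, 0]],
  ],
)

```text
time_s: 8.87
ee_pos: [646.3, 56.6, 99.7]
ee_rot: [-179.8, 0.1, -179.9]
force: [0.9, -7.4, 3.4]
gripper_width: 21.6
gripper_force: 40.0
```

Request:
move_arm(
  motion=[
    [15, [-0.073, -0.122, 0], [0, 0, 0]],
    [15, [-0.078, -0.119, 0], [0, 0, 0]],
    [15, [-0.083, -0.115, 0], [0, 0, 0]],
    [15, [-0.088, -0.112, 0], [0, 0, 0]],
    [15, [-0.093, -0.108, 0], [0, 0, 0]],
    [15, [-0.097, -0.104, 0], [0, 0, 0]],
    [15, [-0.1, -0.1, 0], [0, 0, 0]],
    [15, [-0.105, -0.096, 0], [0, 0, 0]],
    [15, [-0.109, -0.091, 0], [0, 0, 0]],
    [15, [-0.113, -0.086, 0], [0, 0, 0]],
    [15, [-0.117, -0.082, 0], [0, 0, 0]],
    [15, [-0.12, -0.077, 0], [0, 0, 0]],
    [15, [-0.123, -0.072, 0], [0, 0, 0]],
    [15, [-0.126, -0.066, 0], [0, 0, 0]],
    [15, [-0.129, -0.06, 0], [0, 0, 0]],
    [15, [-0.13, -0.055, 0], [0, 0, 0]],
    [15, [-0.133, -0.05, 0], [0, 0, 0]],
    [15, [-0.135, -0.044, 0], [0, 0, 0]],
  ],
)

```text
time_s: 10.37
ee_pos: [596.1, 18.0, 99.7]
ee_rot: [-179.8, -0.1, -179.9]
force: [-2.4, -7.3, 6.0]
gripper_width: 21.5
gripper_force: 40.0
```

Request:
move_arm(
  motion=[
    [15, [-0.138, -0.045, 0], [0, 0, 0]],
    [15, [-0.139, -0.04, 0], [0, 0, 0]],
    [15, [-0.14, -0.034, 0], [0, 0, 0]],
    [15, [-0.141, -0.028, 0], [0, 0, 0]],
    [15, [-0.12, -0.02, 0], [0, 0, 0]],
    [15, [-0.1, -0.01, 0], [0, 0, 0]],
    [15, [0, 0, 0], [0, 0, 0]],
  ],
)

```text
time_s: 10.95
ee_pos: [575.4, 14.8, 99.7]
ee_rot: [-179.9, -0.2, -179.9]
force: [-5.9, -3.7, 7.9]
gripper_width: 21.4
gripper_force: 40.0
```

Request:
move_arm(
  motion=[
    [15, [-0.06, 0, 0], [0, 0, 0]],
    [15, [-0.06, 0, 0], [0, 0, 0]],
    [15, [-0.06, 0.002, 0], [0, 0, 0]],
    [15, [-0.06, 0.003, 0], [0, 0, 0]],
    [15, [-0.06, 0.004, 0], [0, 0, 0]],
    [15, [-0.06, 0.005, 0], [0, 0, 0]],
    [15, [-0.06, 0.006, 0], [0, 0, 0]],
    [15, [-0.06, 0.007, 0], [0, 0, 0]],
    [15, [0, 0, 0], [0, 0, 0]],
  ],
)

```text
time_s: 11.7
ee_pos: [563.5, 15.3, 99.7]
ee_rot: [-179.9, -0.2, -179.9]
force: [-6.3, -5.0, 8.4]
gripper_width: 21.3
gripper_force: 40.0
```

Request:
move_arm(
  motion=[
    [15, [-0.04, 0.005, 0], [0, 0, 0]],
    [15, [-0.04, 0.005, 0], [0, 0, 0]],
    [15, [-0.04, 0.006, 0], [0, 0, 0]],
    [15, [-0.04, 0.006, 0], [0, 0, 0]],
    [15, [-0.04, 0.006, 0], [0, 0, 0]],
    [15, [0, 0, 0], [0, 0, 0]],
  ],
)

```text
time_s: 12.2
ee_pos: [558.6, 16.1, 99.7]
ee_rot: [-179.9, -0.2, -179.9]
force: [-6.6, -4.5, 8.2]
gripper_width: 21.6
gripper_force: 40.0
```

Request:
move_arm(
  motion=[
    [15, [-0.04, 0.007, 0], [0, 0, 0]],
    [15, [-0.04, 0.007, 0], [0, 0, 0]],
    [15, [-0.04, 0.008, 0], [0, 0, 0]],
    [15, [-0.04, 0.008, 0], [0, 0, 0]],
    [15, [-0.04, 0.008, 0], [0, 0, 0]],
    [15, [0, 0, 0], [0, 0, 0]],
  ],
)

```text
time_s: 12.7
ee_pos: [555.8, 16.7, 99.7]
ee_rot: [-179.9, 0.1, -179.9]
force: [-0.7, -5.8, 4.4]
gripper_width: 21.4
gripper_force: 40.0
```

The load has come off the fingers (x force −6.6 → −0.7 N), so the dog is on the rubber. I'll hold briefly, open and lift away.

Request:
move_arm(
  motion=[
    [15, [-0.02, 0.004, 0], [0, 0, 0]],
    [15, [0, 0, 0], [0, 0, 0]],
    [15, [0, 0, 0], [0, 0, 0]],
    [15, [0, 0, 0], [0, 0, 0]],
    [15, [0, 0, 0], [0, 0, 0]],
    [15, [0, 0, 0], [0, 0, 0]],
  ],
)

```text
time_s: 13.2
ee_pos: [555.7, 16.7, 99.7]
ee_rot: [-179.9, 0.1, -179.9]
force: [-0.3, -5.6, 3.8]
gripper_width: 21.0
gripper_force: 40.0
```

Request:
move_arm(
  motion=[
    [24, [0, 0, 0], [0, 0, 0]],
    [30, [0, 0, 0], [0, 0, 0]],
    [40, [0, 0, 0], [0, 0, 0]],
    [50, [0, 0, 0], [0, 0, 0]],
    [50, [0, 0, 0], [0, 0, 0]],
    [50, [0, 0, 0.3], [0, 0, 0]],
    [50, [0, 0, 0.7], [0, 0, 0]],
    [50, [0, 0, 0.9], [0, 0, 0]],
    [50, [0, 0, 0.9], [0, 0, 0]],
    [50, [0, 0, 0.9], [0, 0, 0]],
    [50, [0, 0, 0.9], [0, 0, 0]],
    [50, [0, 0, 0.5], [0, 0, 0]],
    [50, [-0.9, 0, 0], [0, 0, 0]],
    [50, [-0.9, 0, 0], [0, 0, 0]],
    [50, [-0.9, 0, 0], [0, 0, 0]],
    [50, [-0.9, 0, 0], [0, 0, 0]],
    [50, [-0.9, 0, 0], [0, 0, 0]],
    [50, [-0.5, 0, 0], [0, 0, 0]],
    [50, [0, 0, 0], [0, 0, 0]],
    [50, [0, 0, 0], [0, 0, 0]],
  ],
)

```text
time_s: 14.87
ee_pos: [430.6, 18.1, 227.2]
ee_rot: [180.0, 0.1, -180.0]
force: [-0.3, 0.2, 0.2]
gripper_width: 50.1
gripper_force: 0.0
```

```bash
python3 - <<'E'
from h import *
im=grab_frame("scene")[140:300,250:470];cv2.imwrite("pics/s5.png",cv2.resize(im,None,fx=3.5,fy=3.5,interpolation=cv2.INTER_CUBIC))
E
```

```text
(no output)
```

View pics/s5.png

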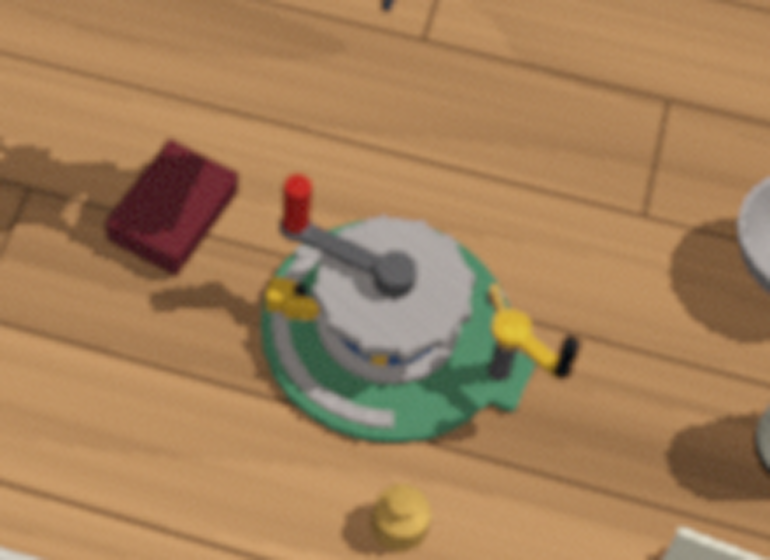

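The dog at (300,305) bears on the stop at (285,295). The pawl is clear at (495,295), the lever is over, and the bystanders are where they were.

```bash
python3 -c "
from workcell import *
print(job_done())"
```

```text
the job is handed in; nothing more can be done
None
```

The sun blind is fully down and the job is handed in: the dog rests on the stop block, the pawl is clear, the lever is at release, and nothing else on the counter was moved. The hand-in returned no verdict.

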